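Unpile the packing station

ROBOT

A 6-joint arm with a two-finger parallel gripper is mounted at the origin on a cart in front of the work surface, level with it; the furniture and walls round the work are solid. World frame = base frame: x ahead of the robot, y to its left, z up, the work surface at z = 0. Lengths are in m, angles in rad, forces in N, time in s.
With the tool pointing down it reaches from about 0.35 to 0.8 m from the base axis. Payload 7.3 kg.
Tool frame: the origin (TCP) lies on the centre line of the jaws, within the pads' length; the fingertips stand 19 mm ahead of it and the grasp point (between the pads) is the TCP; z points along the fingers, y is the line along which they close (so a half turn about z gives the same grasp; the last joint's range is limited). The gripper opens to 85 mm and grips with 20 to 120 N. Pads are 22 mm wide; open, the fingers measure 114 mm over their backs; the gripper's body (76 mm by 85 mm) begins 54 mm behind the grasp point. The pads swing forward as they close: fully open they stand 13 mm farther back than shut.
Start: joints at [-1.29, 0.342, 1.524, -0, 1.275, -0.146], TCP at [0.217, -0.478, 0.25] pointing down, gripper open.
Joint ranges: [-2.53, 2.53], [-0.77, 2.02], [0.04, 2.7], [-1, 4.14], [0.28, 2.66], [-3.11, 3.11]. Speed limits (rad/s): [2.57, 2.57, 3.14, 3.14, 3.14, 3.14].

INTERFACE

Orientations are given as [roll, pitch, yaw] about the fixed x, y, z axes, in that order (R = Rz(yaw) Ry(pitch) Rx(roll)).
In Python, from rig import state, snapshot, camera_info, job_done, spot_in, place_of gives the robot as it stands. The module is installed in compiled form; this text tells all that it offers.
- The arm moves only by the tool play_rows, never from a script. Its argument "rows" is a list of rows, each a list of 2 entries, a list of its own where there are three numbers: the shift along the tool's x, y, z each as a share of 0.03 m, from -1 to 1, then the turn, a rotation vector about the tool's x, y, z each as a share of 5 degrees, from -1 to 1. A call has exactly 5 rows; each row shifts and turns the commanded pose from where the row before left it, along the tool's axes as they then stand; what a row does not reach is not made up. A row lasts 1/12 s, in which the tool goes at most 41.7 mm and 7.16 degrees, less where a joint would pass 70% of its speed; a pose out of reach is approached as far as the arm can. A call with a number of a shift or a turn outside -1 to 1 is refused whole. A call with a gripper value outside its range is refused whole. "jaw" is the opening, from -1 (shut) to 1 (fully open), set as the call begins (left out, the last holds). The fingers move at their own pace and stop on an object; the grip force is fixed at half the most. Time passes only in rows, so rows that do not move let the fingers close, or fill a call up. It gives the time, the measured TCP pose, the force, the opening and the grip force at its end, in the units of the state.
- state(): the state, without advancing time (a new reading comes with each control period).
- snapshot(name): name is "side" or "top" or "wrist"; returns the picture (480x640x3 uint8, red, green, blue); there is no depth.
- camera_info(name): a dict with "mtx" (3x3 intrinsics, pixels), "eye" and "attitude" of the camera in the world; the wrist camera has in their place "tool_from_camera" (4x4, takes a point from camera to tool coordinates, whose origin is the TCP and whose axes are the flange's). Camera axes: x right, y down, z forward; pixel columns grow to the right and rows downward; lengths in m; the calibration is good to about 2 mm. A picture is of the moment at which its call begins: read the wrist's pose just before it. camera_info takes no time and is no camera call.
- job_done(): hands the job in; it is judged then, once.
Trained networks look in the newest picture that a camera, given by its name, has taken for a name from the list of things; names that differ only in an ending like _2 or _b are one class to them, and where a whole thing is asked for, a point or a joint stands for the part that bears it (a point fixed in the world has none). Each returns a list of dicts, best first, with "p" (0 to 1); they miss things now and then, are a little off and sometimes report something else, mostly with a low value. They report only what shows in the picture. A call takes as long as a camera call. They do not tell look-alikes from the thing itself.
- spot_in(thing, camera): "at" ([column, row] in pixels, amid what is visible of it).
- place_of(thing, camera): "at" ([column, row] in pixels: a listed point, or the origin of a listed thing).
The state is a dict: "clock": time; "q": joint angles; "qd": joint speeds; "joint_efforts": joint torques, N m; "tcp_pos": TCP position; "ee_rot": TCP orientation; "wrist_force": force on the tool from outside, world axes, zero at the start; "ft_torque": the same for the moment, N m; "finger_gap": finger opening in m; "grasp_force": force on a finger pad.
Only numpy, scipy, OpenCV 4.12 (cv2) and the standard library are available. Lean on these libraries where they do the work, as an engineer would, in place of code of your own. Each camera call takes 0.05 s, during which the arm holds its last target. There are 200 camera calls.

TASK

Take the two piles on the bench apart and put each thing upright and flat in its own grey holder: the label roll in the largest round dish, the big weight in the middle-sized dish, the little weight in the smallest dish, the clip tin in the square tray, and the wooden block along the narrow rest, between its end stops. Set the weights down, do not drop them.

Things in the scene. Friction and masses are not known exactly. Their poses are not given: they have to be found in the camera images.
- weight_big: the bigger of two pale grey metal test weights: upright cylinder 38 mm in diameter and 41 mm high with a knob (20 mm wide) on top, 58 mm high in all, 0.5 kg. At the start it stands on the label roll. Loose. Origin: centre of its underside; z up.
- weight_little: the smaller test weight: upright cylinder 28 mm in diameter and 31 mm high with a knob (15 mm wide) on top, 44 mm high in all, 0.2 kg. At the start it stands on the clip tin. Loose. Origin: centre of its underside; z up.
- label_roll: small white roll of labels lying flat, 58 mm in diameter, 26 mm high, with a brown core (take it as solid; grasp it across its outside), 50 g. At the start it lies on the wooden block, under the big weight. Loose. Origin: centre of its underside; z up.
- clip_tin: round grey tin with a pale lid, 56 mm in diameter, 41 mm high, 0.12 kg; the lid (its upper 10 mm) is fixed on. At the start it stands on the bench under the little weight. Loose. Origin: centre of its underside; z up.
- wood_block: flat wooden spacer block 55 mm (its x) by 90 mm (its y) by 10 mm thick, 40 g. At the start it lies on the bench at the bottom of the pile with the label roll; its two ends show. Loose. Origin: centre of its underside; z up.
- dish_large: largest grey round dish, place of the label roll: 92 mm outside and 78 mm inside diameter, 10 mm high; inner floor 5 mm above its underside. Fixed to the bench. Origin: centre of its underside, on the bench; z up.
- dish_medium: middle grey round dish, place of the big weight: 76 mm outside and 62 mm inside diameter, 10 mm high; inner floor 5 mm above its underside. Fixed to the bench. Origin: centre of its underside, on the bench; z up.
- dish_small: smallest grey round dish, place of the little weight: 58 mm outside and 44 mm inside diameter, 10 mm high; inner floor 5 mm above its underside. Fixed to the bench. Origin: centre of its underside, on the bench; z up.
- square_tray: grey square tray, place of the clip tin: 90 mm outside and 78 mm inside, square, 10 mm high; inner floor 6 mm above its underside. Fixed to the bench. Origin: centre of its underside, on the bench; z up.
- bar_rest: narrow grey rest, place of the wooden block: a strip 44 mm wide (its x), 124 mm long (its y), top 8 mm above its underside, with a stop at each end 16 mm high; 108 mm between the stops. The block lies centred on it, its 90 mm length along the strip (either way round), and overhangs its sides by 5.5 mm. Fixed to the bench. Origin: centre of its underside, on the bench; z up.
Mind the look-alikes: they are no part of the job. What is shaped like the label_roll but blue or purple is not meant.

How it is judged:
At the end, for the whole second after the job is handed in: Each thing rests on its own holder's floor (height within 3 mm, tilt under 5 degrees), centred within: roll 14, big weight 15, little weight 12, tin 17, wooden block 15 mm, the block along its rest within 10 degrees (0.17 rad); all released and still (horizontal distance between weight_big and dish_medium below 0.015 m and z of weight_big in the frame of dish_medium between 0.002 and 0.008 m and angle between each of weight_big, weight_little, label_roll, clip_tin, wood_block's own z axis and vertical below 0.09 rad and linear speed of each of weight_big, weight_little, label_roll, clip_tin, wood_block below 0.02 m/s and horizontal distance between weight_little and dish_small below 0.012 m and z of weight_little in the frame of dish_small between 0.002 and 0.008 m and horizontal distance between label_roll and dish_large below 0.014 m and z of label_roll in the frame of dish_large between 0.002 and 0.008 m and horizontal distance between clip_tin and square_tray below 0.017 m and z of clip_tin in the frame of square_tray between 0.003 and 0.009 m and horizontal distance between wood_block and bar_rest below 0.015 m and z of wood_block in the frame of bar_rest between 0.005 and 0.011 m and angle between the y axis of wood_block and the y axis of bar_rest, either way round below 0.17 rad); the robot touches nothing.
It fails at once if the big weight is dropped or slammed into its dish (over 80 N) (contact force between weight_big and dish_medium above 80 N).
It fails at once if the little weight is dropped or slammed into its dish (over 60 N) (contact force between weight_little and dish_small above 60 N).
It also fails if it takes over 131 s, if anything falls off the work surface, if the arm or the gripper's body presses on something with over 40 N, if the wrist force passes 120 N, or if a joint passes its speed limit or range.

## Working session

There is one attempt and no reset: what is moved stays moved. The work goes in short steps, Python scripts to look and compute and a tool call to move; the robot and the scene stay as the last step left them, time stands still between calls to the robot, and variables do not carry over. Pictures are saved under pics/ and viewed, at most 14 in all, crops included, and the job is handed in when it is done.

Besides the shell and the picture viewer there is one more tool, called after "Request:" in YAML: its name, and indented under it one key for each argument. play_rows: Moves the arm, as the interface text tells. Its arguments: {"type":"object","properties":{"rows":{"type":"array","items":{"type":"array"}},"jaw":{"type":"number"}},"required":["rows"]}

```bash
mkdir -p pics; ls; python3 - <<'E'
from rig import *
import cv2, numpy as np
s=state(); print({k:np.round(v,3).tolist() for k,v in s.items()})
for c in("top","side"):
    im=snapshot(c); cv2.imwrite(f"pics/{c}0.png",im[:,:,::-1]); i=camera_info(c)
    print(c,{k:np.round(v,4).tolist() for k,v in i.items()})
    for t in "weight_big weight_little label_roll clip_tin wood_block dish_large dish_medium dish_small square_tray bar_rest".split():
        print(t,[(np.round(d["at"]).tolist(),round(d["p"],2)) for d in place_of(t,c)[:4]])
print(camera_info("wrist"))
E
```

```text
pics
{'clock': 0.0, 'q': [-1.29, 0.343, 1.525, 0.0, 1.275, -0.146], 'qd': [-0.002, 0.0, 0.001, 0.001, -0.002, 0.001], 'joint_efforts': [0.0, -43.368, -24.601, -0.0, 0.008, 0.0], 'tcp_pos': [0.217, -0.478, 0.25], 'ee_rot': [-3.14, -0.0, 0.427], 'wrist_force': [0.168, -0.012, -0.455], 'ft_torque': [-0.038, 0.048, 0.033], 'grasp_force': 0.0, 'finger_gap': 0.085}
top {'mtx': [[446.8397, 0.0, 311.0409], [0.0, 446.8397, 245.4621], [0.0, 0.0, 1.0]], 'eye': [0.4848, -0.002, 1.22], 'attitude': [-3.0651, 0.0019, -1.5712]}
weight_big [([393.0, 222.0], 0.62)]
weight_little [([310.0, 216.0], 0.59)]
label_roll [([348.0, 247.0], 0.9), ([390.0, 224.0], 0.77), ([427.0, 228.0], 0.74), ([346.0, 198.0], 0.72)]
clip_tin [([310.0, 220.0], 0.54)]
wood_block [([387.0, 219.0], 0.76)]
dish_large [([234.0, 232.0], 0.67)]
dish_medium [([461.0, 280.0], 0.97)]
dish_small [([236.0, 292.0], 0.72)]
square_tray [([305.0, 289.0], 0.57)]
bar_rest [([383.0, 290.0], 0.97), ([461.0, 280.0], 0.6)]
side {'mtx': [[512.7536, 0.0, 313.3796], [0.0, 512.7536, 241.2782], [0.0, 0.0, 1.0]], 'eye': [0.8879, 1.0343, 0.7293], 'attitud
[... 289 characters left out ...]
_large [([320.0, 324.0], 0.75)]
dish_medium [([303.0, 195.0], 0.69)]
dish_small [([386.0, 304.0], 0.65)]
square_tray [([357.0, 263.0], 0.69)]
bar_rest [([331.0, 228.0], 0.64)]
{'mtx': array([[331.88984758,   0.        , 318.88472204],
       [  0.        , 331.88984758, 243.32111056],
       [  0.        ,   0.        ,   1.        ]]), 'tool_from_camera': array([[-4.66112544e-04, -9.53608583e-01, -3.01048922e-01,
         7.72439954e-02],
       [ 9.99998375e-01, -9.68820474e-04,  1.52056260e-03,
         1.62544345e-03],
       [-1.74168391e-03, -3.01047724e-01,  9.53607485e-01,
        -1.23622617e-01],
       [ 0.00000000e+00,  0.00000000e+00,  0.00000000e+00,
         1.00000000e+00]])}
```

```bash
cat > h.py <<'E'
import numpy as np, cv2
from scipy.spatial.transform import Rotation as R
from rig import *
def cam(c,s=None):
    i=camera_info(c); K=np.array(i["mtx"])
    if c=="wrist":
        s=s or state(); Rt=R.from_euler("xyz",s["ee_rot"]).as_matrix(); T=np.array(i["tool_from_camera"])
        return K,Rt@T[:3,:3],Rt@T[:3,3]+np.array(s["tcp_pos"])
    return K,R.from_euler("xyz",i["attitude"]).as_matrix(),np.array(i["eye"])
def ray(C,px):
    K,A,e=C; d=A@np.linalg.inv(K)@[px[0],px[1],1]; return e,d/np.linalg.norm(d)
def onz(C,px,z):
    e,d=ray(C,px); return e+d*(z-e[2])/d[2]
def tri(Cs,pxs):
    M=0;b=0
    for C,p in zip(Cs,pxs):
        e,d=ray(C,p); P=np.eye(3)-np.outer(d,d); M=M+P; b=b+P@e
    X=np.linalg.solve(M,b); res=[np.linalg.norm((np.eye(3)-np.outer(d,d))@(X-e)) for e,d in (ray(C,p) for C,p in zip(Cs,pxs))]
    return X,max(res)
def proj(C,X):
    K,A,e=C; p=K@(A.T@(np.array(X)-e)); return p[:2]/p[2]
E
python3 - <<'E'
import cv2
a=cv2.imread("pics/top0.png")[150:350,180:510]; b=cv2.imread("pics/side0.png")[150:370,210:430]
cv2.imwrite("pics/a.png",cv2.resize(a,None,fx=2.4,fy=2.4,interpolation=2));cv2.imwrite("pics/b.png",cv2.resize(b,None,fx=2.6,fy=2.6,interpolation=2))
E
python3 - <<'E'
import sys; sys.path.insert(0,'.')
from h import *
t,s=cam("top"),cam("side")
for n,p,q in [("big",(393,222),(268,220)),("little",(310,216),(282,256)),("roll",(390,224),(267,227)),("tin",(310,220),(288,272)),("block",(387,219),(264,230)),("dl",(234,232),(320,324)),("dm",(461,280),(303,195)),("ds",(236,292),(386,304)),("st",(305,289),(357,263)),("bar",(383,290),(331,228))]:
    X,r=tri([t,s],[p,q]); print(n,X.round(3),round(r,4),onz(t,p,0).round(3),onz(s,q,0).round(3))
E
```

```text
big [ 0.638 -0.219  0.029] 0.0011 [ 0.643 -0.225  0.   ] [ 0.627 -0.27   0.   ]
little [0.652 0.003 0.048] 0.0008 [0.66  0.003 0.   ] [ 0.635 -0.069  0.   ]
roll [ 0.639 -0.216  0.007] 0.0026 [ 0.637 -0.217  0.   ] [ 0.639 -0.23   0.   ]
tin [0.643 0.005 0.   ] 0.0055 [0.649 0.003 0.   ] [0.638 0.007 0.   ]
block [ 0.651 -0.208  0.004] 0.0008 [ 0.651 -0.209  0.   ] [ 0.651 -0.216  0.   ]
dl [ 0.618  0.212 -0.007] 0.0017 [0.616 0.212 0.   ] [0.622 0.219 0.   ]
dm [ 0.482 -0.408 -0.003] 0.0019 [ 0.484 -0.408  0.   ] [ 0.482 -0.401  0.   ]
ds [0.455 0.202 0.004] 0.0037 [0.452 0.204 0.   ] [0.456 0.196 0.   ]
st [ 0.459  0.017 -0.001] 0.001 [0.46  0.017 0.   ] [0.459 0.019 0.   ]
bar [ 0.456 -0.197 -0.015] 0.0006 [ 0.457 -0.195  0.   ] [ 0.464 -0.172  0.   ]
```

View pics/a.png

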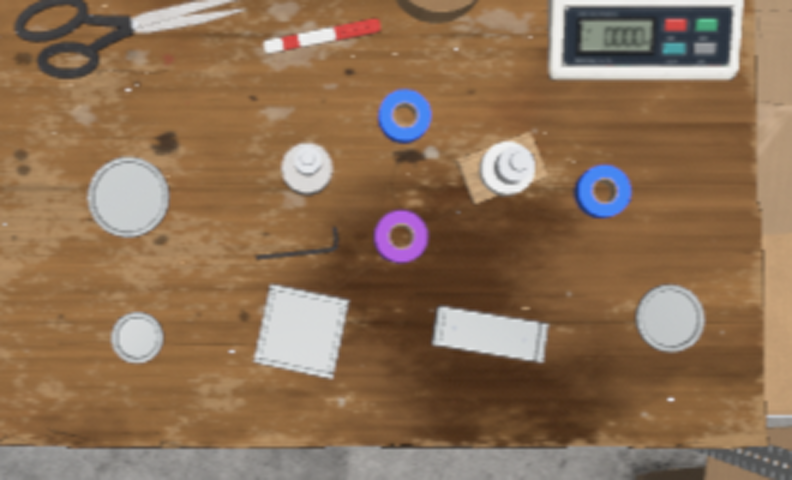

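View pics/b.png

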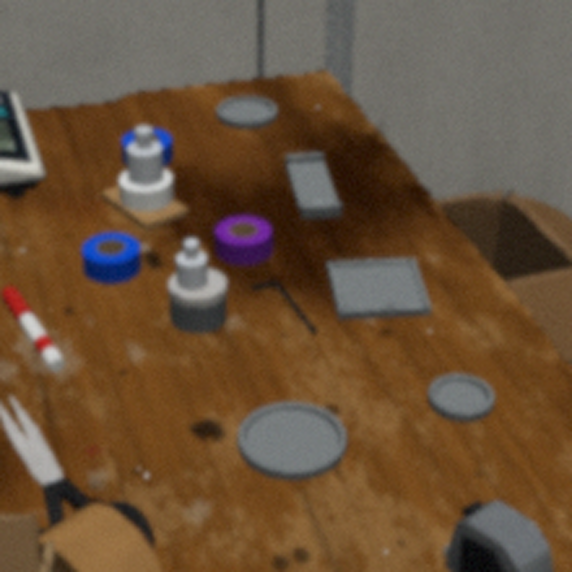

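The top view shows the big-weight pile at crop (510,167), the little-weight and tin pile at (307,168), and decoy rolls at (405,115), (401,236) and (603,191). The dishes are at (128,197), (137,337) and (670,318), the tray at (302,331) and the rest at (491,334). The side view shows the same layout. Next I'm moving above the big pile to look from close by.

Request:
play_rows:
  rows:
    - [[0.82, -0.107, 0], [0, 0, 0]]
    - [[0.82, -0.107, 0], [0, 0, 0]]
    - [[0.82, -0.107, 0], [0, 0, 0]]
    - [[0.82, -0.107, 0], [0, 0, 0]]
    - [[0.82, -0.107, 0], [0, 0, 0]]
  jaw: 1

```text
clock: 1.52
tcp_pos: [0.3235, -0.4117, 0.2504]
ee_rot: [3.141, -0.0, 0.426]
wrist_force: [0.8, -0.6, -0.2]
finger_gap: 0.0856
grasp_force: 0.0
```

Request:
play_rows:
  rows:
    - [[0.82, -0.107, 0], [0, 0, 0]]
    - [[0.82, -0.107, 0], [0, 0, 0]]
    - [[0.82, -0.107, 0], [0, 0, 0]]
    - [[0.82, -0.107, 0], [0, 0, 0]]
    - [[0.82, -0.107, 0], [0, 0, 0]]

```text
clock: 1.93
tcp_pos: [0.429, -0.3461, 0.2504]
ee_rot: [3.141, -0.0, 0.427]
wrist_force: [0.8, 0.1, -0.4]
finger_gap: 0.0853
grasp_force: 0.0
```

Request:
play_rows:
  rows:
    - [[0.82, -0.107, 0], [0, 0, 0]]
    - [[0.82, -0.107, 0], [0, 0, 0]]
    - [[0.82, -0.107, 0], [0, 0, 0]]
    - [[0.82, -0.107, 0], [0, 0, 0]]
    - [[0.82, -0.107, 0], [0, 0, 0]]

```text
clock: 2.35
tcp_pos: [0.5343, -0.2805, 0.2503]
ee_rot: [3.142, 0.0, 0.427]
wrist_force: [-0.2, 0.3, -0.7]
finger_gap: 0.0853
grasp_force: 0.0
```

Request:
play_rows:
  rows:
    - [[0.82, -0.107, 0], [0, 0, 0]]
    - [[0.82, -0.107, 0], [0, 0, 0]]
    - [[0.82, -0.107, 0], [0, 0, 0]]
    - [[0.3, -0.04, 0], [0, 0, 0]]
    - [[0, 0, 0], [0, 0, 0]]

```text
clock: 2.77
tcp_pos: [0.6055, -0.2358, 0.2497]
ee_rot: [-3.141, 0.0, 0.429]
wrist_force: [0.5, 0.3, 0.6]
finger_gap: 0.0852
grasp_force: 0.0
```

```bash
python3 - <<'E'
from h import *
s=state(); im=snapshot("wrist"); cv2.imwrite("pics/w1.png",im[:,:,::-1]); np.save("w1.npy",np.r_[s["tcp_pos"],s["ee_rot"]])
C=cam("wrist",s); t=cam("top"); print(s["clock"],np.round(s["tcp_pos"],4),np.round(s["ee_rot"],4))
for n,z in(("weight_big",.036),("label_roll",.01),("wood_block",0),("weight_little",.041),("clip_tin",0)):
    for d in place_of(n,"wrist")[:4]: print(n,np.round(d["at"],1),round(d["p"],2),onz(C,d["at"],z).round(4))
f=lambda x,y:(x/2.4+180,y/2.4+150)
for n,p,z in[("bigknob",(515,162),.094),("rolltop",(507,168),.036),("tinlid",(307,168),.041),("litknob",(308,158),.085),("dl",(128,197),.01),("ds",(137,337),.01),("dm",(670,318),.01),("tray",(302,331),.01),("bar",(491,334),.01)]: print(n,onz(t,f(*p),z).round(4))
for n,cs,z in [("bar",[(440,308),(548,324),(543,361),(433,345)],.012),("block",[(458,158),(538,134),(548,178),(474,202)],.01)]:
    P=[onz(t,f(*c),z) for c in cs]; print(n,np.mean(P,0).round(4),[round(float(np.degrees(np.arctan2(*(v[:2]*[1,-1])))),1) for v in(P[0]-P[1],P[3]-P[2])])
E
```

```text
2.7667 [ 0.6055 -0.2358  0.2497] [-3.1411  0.      0.4294]
weight_big [319.8 177.3] 0.84 [ 0.6432 -0.2218  0.036 ]
label_roll [319.  172.4] 0.93 [ 0.645  -0.2201  0.01  ]
label_roll [191.5 187. ] 0.93 [ 0.5731 -0.1004  0.01  ]
label_roll [395.5 230.8] 0.64 [ 0.6219 -0.3261  0.01  ]
label_roll [242.9  63.1] 0.63 [ 0.7097 -0.1086  0.01  ]
weight_little [92.9 63.6] 0.86 [0.6506 0.0052 0.041 ]
weight_little [317.4 171.2] 0.46 [ 0.6481 -0.2169  0.041 ]
clip_tin [118.2  74.2] 0.96 [0.6485 0.0056 0.    ]
bigknob [ 0.6422 -0.2121  0.094 ]
rolltop [ 0.6436 -0.2139  0.036 ]
tinlid [0.6431 0.0084 0.041 ]
litknob [0.6479 0.007  0.085 ]
dl [0.6142 0.2118 0.01  ]
ds [0.4561 0.1996 0.01  ]
dm [ 0.4772 -0.3993  0.01  ]
tray [0.4628 0.0143 0.01  ]
bar [ 0.4593 -0.1979  0.01  ]
bar [ 0.4589 -0.1976  0.012 ] [171.6, 171.7]
block [ 0.6471 -0.2157  0.01  ] [-163.3, -162.0]
```

View pics/w1.png

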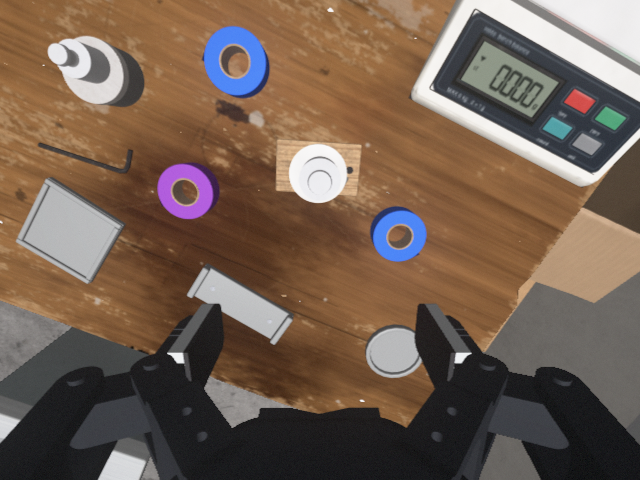

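The wrist view shows the pile centred at (318,175): knob at (319,181), roll at (318,173), block corners at (277,140), (361,144), (357,196) and (277,191). The medium dish is at (394,351), the rest spans (205,268) to (280,335), and the tray is at (70,230).

```bash
cat >> h.py <<'E'
def go(x,y,z,yaw=None):
    s=state(); A=R.from_euler("xyz",s["ee_rot"]); d=A.inv().apply(np.array([x,y,z])-s["tcp_pos"])/.03
    T=R.from_euler("xyz",[np.pi,0,s["ee_rot"][2] if yaw is None else np.radians(yaw)])
    print("total shares",d.round(2),"turn",np.degrees((A.inv()*T).as_rotvec()).round(1)/5,"t",s["clock"])
E
python3 - <<'E'
from h import *
v=np.load("w1.npy"); C=cam("wrist",dict(tcp_pos=v[:3],ee_rot=v[3:])); t=cam("top"); f=lambda x,y:(x/2.4+180,y/2.4+150)
for n,p,z,q in [("knob",(319,181),.094,(515,162)),("roll",(318,173),.036,(507,168)),("dm",(394,351),.008,(670,318)),("tray",(70,230),.008,(302,331)),("bar",(240,303),.01,(491,334))]:
    print(n,onz(C,p,z).round(4),"tri",*[np.round(a,4) for a in tri([C,t],[p,f(*q)])])
P=[onz(C,p,.01) for p in[(277,140),(361,144),(357,196),(277,191)]]; print(np.mean(P,0),np.round(P,3).tolist())
go(.644,-.216,.064)
E
```

```text
knob [ 0.6459 -0.2196  0.094 ] tri [ 0.6445 -0.2187  0.0701] 0.0024
roll [ 0.6463 -0.2184  0.036 ] tri [ 0.6454 -0.2181  0.0182] 0.0012
dm [ 0.4798 -0.4018  0.008 ] tri [ 0.4776 -0.4024  0.0045] 0.0013
tray [0.4684 0.0108 0.008 ] tri [ 0.4632  0.015  -0.    ] 0.0009
bar [ 0.4632 -0.1976  0.01  ] tri [ 0.4594 -0.1982  0.0042] 0.0007
[ 0.64851919 -0.21743354  0.01      ] [[0.657, -0.166, 0.01], [0.69, -0.248, 0.01], [0.639, -0.269, 0.01], [0.608, -0.187, 0.01]]
total shares [ 1.54 -0.12  6.22] turn [0. 0. 0.] t 3.0667
```

Request:
play_rows:
  rows:
    - [[0.78, -0.02, 0], [0, 0, 0]]
    - [[0.78, -0.02, 0.5], [0, 0, 0]]
    - [[0, 0, 0.9], [0, 0, 0]]
    - [[0, 0, 0.9], [0, 0, 0]]
    - [[0, 0, 0.9], [0, 0, 0]]
  jaw: 0.2

```text
clock: 3.48
tcp_pos: [0.6461, -0.2172, 0.1536]
ee_rot: [3.141, -0.0, 0.426]
wrist_force: [-0.0, -0.3, -0.6]
finger_gap: 0.051
grasp_force: 0.0
```

Request:
play_rows:
  rows:
    - [[0, 0, 0.9], [0, 0, 0]]
    - [[0, 0, 0.9], [0, 0, 0]]
    - [[0, 0, 0.7], [0, 0, 0]]
    - [[0, 0, 0.5], [0, 0, 0]]
    - [[0, 0, 0], [0, 0, 0]]

```text
clock: 3.9
tcp_pos: [0.6438, -0.2166, 0.0605]
ee_rot: [-3.136, 0.005, 0.426]
wrist_force: [-0.6, 0.3, -0.2]
finger_gap: 0.0513
grasp_force: 0.0
```

```bash
python3 - <<'E'
from h import *
s=state(); im=snapshot("wrist"); cv2.imwrite("pics/w2.png",im[:,:,::-1]); go(.6455,-.218,.064)
E
```

```text
total shares [ 0.01  0.04 -0.04] turn [-0.04  0.02 -0.  ] t 3.95
```

View pics/w2.png

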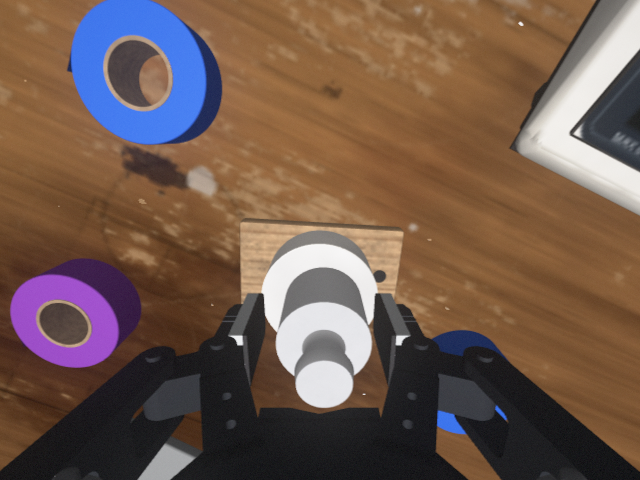

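The weight stands centred between the pads, with its knob at (323,380). Closing, then lifting.

Request:
play_rows:
  rows:
    - [[0, 0, 0], [0, 0, 0]]
    - [[0, 0, 0], [0, 0, 0]]
    - [[0, 0, 0], [0, 0, 0]]
    - [[0, 0, 0], [0, 0, 0]]
    - [[0, 0, 0], [0, 0, 0]]
  jaw: -1

```text
clock: 4.37
tcp_pos: [0.6468, -0.2172, 0.066]
ee_rot: [3.139, -0.001, 0.427]
wrist_force: [-1.9, 0.6, 6.5]
finger_gap: 0.0355
grasp_force: 61.4
```

Request:
play_rows:
  rows:
    - [[0, 0, 0], [0, 0, 0]]
    - [[0, 0, -0.3], [0, 0, 0]]
    - [[0, 0, -0.5], [0, 0, 0]]
    - [[0, 0, -0.7], [0, 0, 0]]
    - [[0, 0, -0.5], [0, 0, 0]]

```text
clock: 4.78
tcp_pos: [0.6461, -0.2165, 0.125]
ee_rot: [-3.141, 0.0, 0.427]
wrist_force: [1.0, -0.1, -4.3]
finger_gap: 0.0353
grasp_force: 61.0
```

```bash
python3 - <<'E'
from h import *
go(.478,-.402,.124)
E
```

```text
total shares [-7.66  3.31  0.03] turn [-0.  0. -0.] t 4.7833
```

Request:
play_rows:
  rows:
    - [[-0.5, 0.22, 0], [0, 0, 0]]
    - [[-0.85, 0.367, 0], [0, 0, 0]]
    - [[-0.85, 0.367, 0], [0, 0, 0]]
    - [[-0.85, 0.367, 0], [0, 0, 0]]
    - [[-0.85, 0.367, 0], [0, 0, 0]]

```text
clock: 5.2
tcp_pos: [0.559, -0.3118, 0.1233]
ee_rot: [-3.14, 0.001, 0.427]
wrist_force: [0.0, -1.2, -4.9]
finger_gap: 0.0358
grasp_force: 60.9
```

Request:
play_rows:
  rows:
    - [[-0.85, 0.367, 0], [0, 0, 0]]
    - [[-0.85, 0.367, 0], [0, 0, 0]]
    - [[-0.85, 0.367, 0], [0, 0, 0]]
    - [[-0.85, 0.367, 0.3], [0, 0, 0]]
    - [[-0.36, 0.155, 0.3], [0, 0, 0]]

```text
clock: 5.62
tcp_pos: [0.4752, -0.4051, 0.1058]
ee_rot: [3.141, 0.001, 0.424]
wrist_force: [-0.7, -0.3, -6.1]
finger_gap: 0.0353
grasp_force: 60.8
```

```bash
python3 - <<'E'
from h import *
s=state(); im=snapshot("wrist"); cv2.imwrite("pics/w3.png",im[:,:,::-1]); go(.478,-.402,.035)
C=cam("wrist",s); print([(np.round(d["at"]),d["p"],onz(C,d["at"],0)) for d in place_of("dish_medium","wrist")])
E
```

```text
total shares [ 0.17 -0.02  2.28] turn [-0.04  0.04 -0.  ] t 5.6667
[(array([319., 245.]), 0.56, array([ 0.47900865, -0.40573913,  0.        ]))]
```

View pics/w3.png

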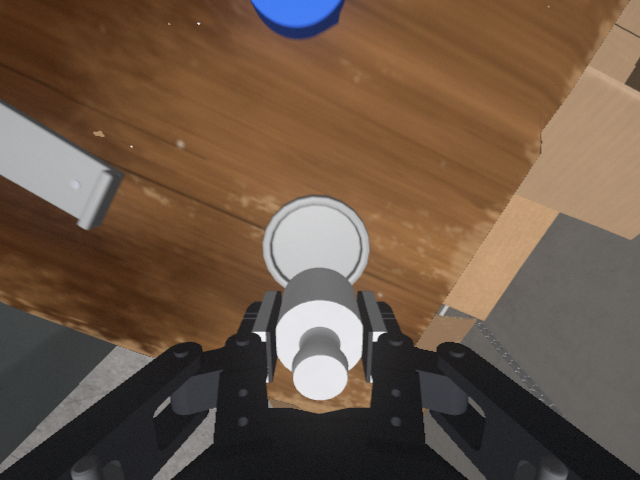

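The dish is centred at (316,246), just under the held weight. Lowering slowly.

Request:
play_rows:
  rows:
    - [[0.07, 0, 0.5], [0, 0, 0]]
    - [[0.07, 0, 0.6], [0, 0, 0]]
    - [[0, 0, 0.5], [0, 0, 0]]
    - [[0, 0, 0.3], [0, 0, 0]]
    - [[0, 0, 0.15], [0, 0, 0]]

```text
clock: 6.13
tcp_pos: [0.4819, -0.399, 0.043]
ee_rot: [-3.138, 0.001, 0.428]
wrist_force: [0.2, 0.1, -6.0]
finger_gap: 0.0355
grasp_force: 60.8
```

Request:
play_rows:
  rows:
    - [[0, 0, 0.05], [0, 0, 0]]
    - [[0, 0, 0.05], [0, 0, 0]]
    - [[0, 0, 0.05], [0, 0, 0]]
    - [[0, 0, 0], [0, 0, 0]]
    - [[0, 0, 0], [0, 0, 0]]

```text
clock: 6.55
tcp_pos: [0.4823, -0.4008, 0.041]
ee_rot: [3.141, -0.0, 0.427]
wrist_force: [-0.8, -0.1, -6.4]
finger_gap: 0.0357
grasp_force: 60.9
```

Request:
play_rows:
  rows:
    - [[-0.13, 0.03, 0.03], [0, 0, 0]]
    - [[0, 0, 0.05], [0, 0, 0]]
    - [[0, 0, 0.05], [0, 0, 0]]
    - [[0, 0, 0.05], [0, 0, 0]]
    - [[0, 0, 0], [0, 0, 0]]

```text
clock: 6.97
tcp_pos: [0.4788, -0.4033, 0.0362]
ee_rot: [3.141, 0.0, 0.427]
wrist_force: [-4.2, 1.7, 5.1]
finger_gap: 0.0357
grasp_force: 61.9
```

Request:
play_rows:
  rows:
    - [[0, 0, 0.03], [0, 0, 0]]
    - [[0, 0, 0.03], [0, 0, 0]]
    - [[0, 0, 0.03], [0, 0, 0]]
    - [[0, 0, 0], [0, 0, 0]]
    - [[0, 0, 0], [0, 0, 0]]

```text
clock: 7.38
tcp_pos: [0.4788, -0.4033, 0.0361]
ee_rot: [3.14, 0.0, 0.427]
wrist_force: [-8.8, 7.1, 21.3]
finger_gap: 0.0358
grasp_force: 63.7
```

Contact felt. Easing off, opening and rising.

Request:
play_rows:
  rows:
    - [[0, 0, -0.05], [0, 0, 0]]
    - [[0, 0, 0], [0, 0, 0]]
    - [[0, 0, 0], [0, 0, 0]]
    - [[0, 0, 0], [0, 0, 0]]
    - [[0, 0, 0], [0, 0, 0]]
  jaw: 0.5

```text
clock: 7.8
tcp_pos: [0.479, -0.403, 0.0335]
ee_rot: [-3.142, 0.0, 0.427]
wrist_force: [-0.2, 1.0, -0.1]
finger_gap: 0.0642
grasp_force: 0.0
```

Request:
play_rows:
  rows:
    - [[0, 0, -0.3], [0, 0, 0]]
    - [[0, 0, -0.8], [0, 0, 0]]
    - [[0, 0, -1], [0, 0, 0]]
    - [[0, 0, -1], [0, 0, 0]]
    - [[0, 0, -1], [0, 0, 0]]

```text
clock: 8.22
tcp_pos: [0.4788, -0.4029, 0.1585]
ee_rot: [-3.142, 0.0, 0.427]
wrist_force: [0.5, -0.6, -1.0]
finger_gap: 0.0639
grasp_force: 0.0
```

```bash
python3 - <<'E'
from h import *
s=state();im=snapshot("wrist"); cv2.imwrite("pics/w4.png",im[:,:,::-1]);C=cam("wrist",s); print([(np.round(d["at"]),d["p"],onz(C,d["at"],0.005)) for n in("dish_medium","weight_big") for d in place_of(n,"wrist")])
go(.645,-.2175,.13)
E
```

```text
[(array([322., 235.]), 0.72, array([ 0.47830677, -0.40860393,  0.005     ]))]
total shares [ 7.58 -3.39  1.  ] turn [ 0.08 -0.02 -0.  ] t 8.3667
```

Request:
play_rows:
  rows:
    - [[0.84, -0.376, 0], [0, 0, 0]]
    - [[0.84, -0.376, 0], [0, 0, 0]]
    - [[0.84, -0.376, 0], [0, 0, 0]]
    - [[0.84, -0.376, 0], [0, 0, 0]]
    - [[0.84, -0.376, 0], [0, 0, 0]]
  jaw: 1

```text
clock: 8.78
tcp_pos: [0.5703, -0.2981, 0.1553]
ee_rot: [-3.139, 0.001, 0.426]
wrist_force: [-0.0, -0.2, -0.4]
finger_gap: 0.0852
grasp_force: 0.0
```

Request:
play_rows:
  rows:
    - [[0.84, -0.376, 0.2], [0, 0, 0]]
    - [[0.84, -0.376, 0.4], [0, 0, 0]]
    - [[0.84, -0.376, 0.4], [0, 0, 0]]
    - [[0.84, -0.376, 0], [0, 0, 0]]
    - [[0, 0, 0], [0, 0, 0]]

```text
clock: 9.2
tcp_pos: [0.645, -0.2117, 0.124]
ee_rot: [-3.138, 0.001, 0.431]
wrist_force: [0.0, 0.1, 1.1]
finger_gap: 0.0853
grasp_force: 0.0
```

```bash
python3 - <<'E'
from h import *
s=state();im=snapshot("wrist"); cv2.imwrite("pics/w5.png",im[:,:,::-1]);C=cam("wrist",s)
for n,z in(("label_roll",.01),("wood_block",0)): print(n,[(np.round(d["at"]),round(d["p"],2),onz(C,d["at"],z).round(4)) for d in place_of(n,"wrist")])
snapshot("top"); print([(np.round(d["at"]),round(d["p"],2),onz(cam("top"),d["at"],.005).round(4)) for n in("weight_big","dish_medium") for d in place_of(n,"top")])
go(.645,-.2175,.037)
E
```

```text
label_roll [(array([150., 268.]), 0.84, array([ 0.5749, -0.1026,  0.01  ])), (array([431., 323.]), 0.69, array([ 0.6236, -0.3233,  0.01  ])), (array([214., 102.]), 0.69, array([ 0.7078, -0.1085,  0.01  ]))]
wood_block [(array([321., 236.]), 0.7, array([ 0.6508, -0.2126,  0.    ]))]
[(array([460., 283.]), 0.62, array([ 0.4747, -0.4034,  0.005 ])), (array([461., 280.]), 0.95, array([ 0.4852, -0.4069,  0.005 ])), (array([310., 219.]), 0.71, array([0.6498, 0.0027, 0.005 ]))]
total shares [0.08 0.02 2.99] turn [-0.  0. -0.] t 9.5
```

View pics/w5.png

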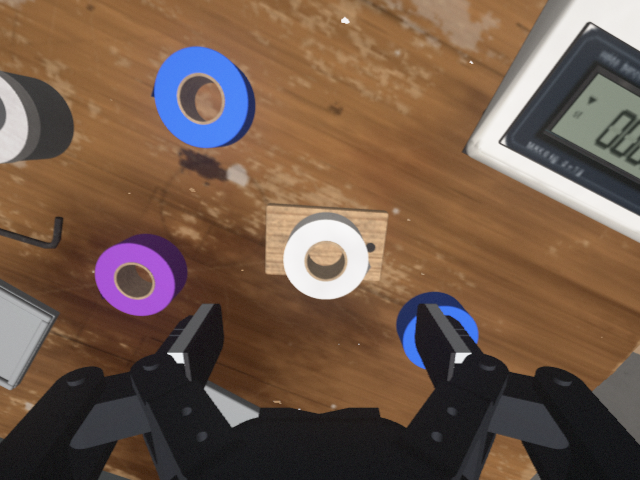

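The white roll sits on the block at (326,259), and the medium dish now holds the weight. Descending on the roll.

Request:
play_rows:
  rows:
    - [[0.04, 0, 0.6], [0, 0, 0]]
    - [[0.04, 0, 0.9], [0, 0, 0]]
    - [[0, 0, 0.8], [0, 0, 0]]
    - [[0, 0, 0.5], [0, 0, 0]]
    - [[0, 0, 0.2], [0, 0, 0]]

```text
clock: 9.92
tcp_pos: [0.6435, -0.2162, 0.0339]
ee_rot: [-3.138, 0.003, 0.425]
wrist_force: [-1.0, 0.7, -0.8]
finger_gap: 0.0852
grasp_force: 0.0
```

Request:
play_rows:
  rows:
    - [[0, 0, 0], [0, 0, 0]]
    - [[0, 0, 0], [0, 0, 0]]
    - [[0, 0, 0], [0, 0, 0]]
    - [[0, 0, 0], [0, 0, 0]]
    - [[0, 0, 0], [0, 0, 0]]
  jaw: -1

```text
clock: 10.33
tcp_pos: [0.6465, -0.2164, 0.0388]
ee_rot: [3.139, -0.002, 0.427]
wrist_force: [-0.2, -0.0, 5.7]
finger_gap: 0.0554
grasp_force: 63.9
```

Request:
play_rows:
  rows:
    - [[0, 0, 0], [0, 0, 0]]
    - [[0, 0, -0.3], [0, 0, 0]]
    - [[0, 0, -0.6], [0, 0, 0]]
    - [[0, 0, -0.8], [0, 0, 0]]
    - [[0, 0, -0.8], [0, 0, 0]]

```text
clock: 10.75
tcp_pos: [0.6451, -0.2154, 0.1125]
ee_rot: [-3.14, 0.001, 0.427]
wrist_force: [-0.3, -0.1, -0.3]
finger_gap: 0.0549
grasp_force: 63.4
```

```bash
python3 - <<'E'
from h import *
s=state();im=snapshot("wrist"); cv2.imwrite("pics/w6.png",im[:,:,::-1])
C=cam("wrist",s); print([(np.round(d["at"]),round(d["p"],2),onz(C,d["at"],0).round(4)) for d in place_of("wood_block","wrist")])
go(.616,.212,.11)
E
```

```text
[(array([320., 240.]), 0.62, array([ 0.6505, -0.2155,  0.    ]))]
total shares [  4.95 -13.44   0.18] turn [ 0.08 -0.06 -0.  ] t 10.85
```

Request:
play_rows:
  rows:
    - [[0.1, -0.2, -0.9], [0, 0, 0]]
    - [[0.33, -0.896, -0.4], [0, 0, 0]]
    - [[0.33, -0.896, -0.4], [0, 0, 0]]
    - [[0.33, -0.896, -0.3], [0, 0, 0]]
    - [[0.33, -0.896, 0], [0, 0, 0]]

```text
clock: 11.27
tcp_pos: [0.6377, -0.0937, 0.1738]
ee_rot: [3.14, -0.002, 0.426]
wrist_force: [0.2, -0.0, -0.1]
finger_gap: 0.0552
grasp_force: 63.7
```

Request:
play_rows:
  rows:
    - [[0.33, -0.896, 0], [0, 0, 0]]
    - [[0.33, -0.896, 0], [0, 0, 0]]
    - [[0.33, -0.896, 0], [0, 0, 0]]
    - [[0.33, -0.896, 0], [0, 0, 0]]
    - [[0.33, -0.896, 0], [0, 0, 0]]

```text
clock: 11.68
tcp_pos: [0.6261, 0.0496, 0.1715]
ee_rot: [-3.141, 0.001, 0.427]
wrist_force: [-0.7, 0.1, 0.0]
finger_gap: 0.055
grasp_force: 63.7
```

Request:
play_rows:
  rows:
    - [[0.33, -0.896, 0], [0, 0, 0]]
    - [[0.33, -0.896, 0.3], [0, 0, 0]]
    - [[0.33, -0.896, 0.6], [0, 0, 0]]
    - [[0.33, -0.896, 0.6], [0, 0, 0]]
    - [[0.3, -0.7, 0.5], [0, 0, 0]]

```text
clock: 12.1
tcp_pos: [0.6165, 0.1874, 0.1104]
ee_rot: [-3.141, 0.001, 0.428]
wrist_force: [1.6, 0.2, 0.1]
finger_gap: 0.0554
grasp_force: 63.7
```

```bash
python3 - <<'E'
from h import *
s=state();im=snapshot("wrist"); cv2.imwrite("pics/w7.png",im[:,:,::-1])
C=cam("wrist",s); print([(np.round(d["at"]),round(d["p"],2),onz(C,d["at"],0).round(4)) for n in("dish_large","dish_small") for d in place_of(n,"wrist")])
go(.616,.212,.034)
E
```

```text
[(array([286., 235.]), 0.59, array([0.6161, 0.2114, 0.    ]))]
total shares [ 0.35 -0.76  2.53] turn [-0.02  0.04 -0.  ] t 12.25
```

View pics/w7.png

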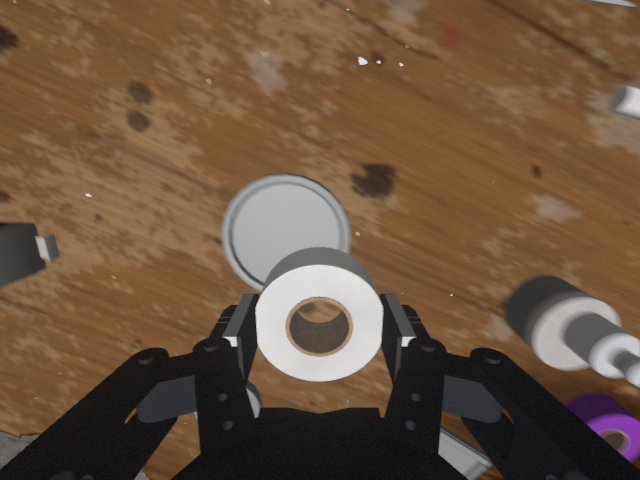

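The roll is held level and the large dish, at (286,232), agrees with (0.616, 0.212). Shifting over it and lowering.

Request:
play_rows:
  rows:
    - [[0.2, -0.4, 0], [0, 0, 0]]
    - [[0.15, -0.36, 0.5], [0, 0, 0]]
    - [[0, 0, 0.8], [0, 0, 0]]
    - [[0, 0, 0.6], [0, 0, 0]]
    - [[0, 0, 0.3], [0, 0, 0]]

```text
clock: 12.67
tcp_pos: [0.6167, 0.2102, 0.0429]
ee_rot: [-3.141, 0.003, 0.426]
wrist_force: [-0.6, -0.4, -2.0]
finger_gap: 0.055
grasp_force: 63.7
```

Request:
play_rows:
  rows:
    - [[0, 0, 0.1], [0, 0, 0]]
    - [[0, 0, 0.1], [0, 0, 0]]
    - [[0, 0, 0.05], [0, 0, 0]]
    - [[0, 0, 0], [0, 0, 0]]
    - [[0, 0, 0], [0, 0, 0]]

```text
clock: 13.08
tcp_pos: [0.6185, 0.2103, 0.0392]
ee_rot: [3.141, -0.002, 0.427]
wrist_force: [0.4, -0.2, -0.8]
finger_gap: 0.0551
grasp_force: 63.7
```

Request:
play_rows:
  rows:
    - [[0, 0, 0.06], [0, 0, 0]]
    - [[0, 0, 0.06], [0, 0, 0]]
    - [[0, 0, 0.06], [0, 0, 0]]
    - [[0, 0, 0], [0, 0, 0]]
    - [[0, 0, 0], [0, 0, 0]]

```text
clock: 13.5
tcp_pos: [0.6181, 0.2104, 0.0338]
ee_rot: [3.141, -0.001, 0.427]
wrist_force: [-2.9, 0.2, 5.3]
finger_gap: 0.0548
grasp_force: 64.3
```

Request:
play_rows:
  rows:
    - [[0, 0, 0.03], [0, 0, 0]]
    - [[0, 0, 0.03], [0, 0, 0]]
    - [[0, 0, 0], [0, 0, 0]]
    - [[0, 0, 0], [0, 0, 0]]
    - [[0, 0, 0], [0, 0, 0]]

```text
clock: 13.92
tcp_pos: [0.6181, 0.2104, 0.0337]
ee_rot: [3.141, -0.001, 0.427]
wrist_force: [-7.8, -1.2, 15.5]
finger_gap: 0.0549
grasp_force: 65.4
```

Request:
play_rows:
  rows:
    - [[0, 0, -0.03], [0, 0, 0]]
    - [[0, 0, 0], [0, 0, 0]]
    - [[0, 0, 0], [0, 0, 0]]
    - [[0, 0, 0], [0, 0, 0]]
    - [[0, 0, 0], [0, 0, 0]]
  jaw: 1

```text
clock: 14.33
tcp_pos: [0.6178, 0.2103, 0.0315]
ee_rot: [-3.142, 0.001, 0.427]
wrist_force: [-0.6, 0.8, -0.0]
finger_gap: 0.0855
grasp_force: 0.0
```

Request:
play_rows:
  rows:
    - [[0, 0, -0.3], [0, 0, 0]]
    - [[0, 0, -0.8], [0, 0, 0]]
    - [[0, 0, -1], [0, 0, 0]]
    - [[0, 0, -1], [0, 0, 0]]
    - [[0, 0, -1], [0, 0, 0]]

```text
clock: 14.75
tcp_pos: [0.6177, 0.2103, 0.1566]
ee_rot: [3.142, 0.0, 0.427]
wrist_force: [-0.2, 0.2, -0.4]
finger_gap: 0.0851
grasp_force: 0.0
```

```bash
python3 - <<'E'
from h import *
s=state();snapshot("wrist");C=cam("wrist",s); print([(n,np.round(d["at"]),round(d["p"],2),onz(C,d["at"],z).round(4)) for n,z in(("label_roll",.005),("dish_small",0),("weight_little",.041),("clip_tin",0)) for d in place_of(n,"wrist")])
go(.647,.006,.165)
E
```

```text
[('label_roll', array([570., 390.]), 0.9, array([ 0.5724, -0.0919,  0.005 ])), ('label_roll', array([321., 235.]), 0.67, array([0.6174, 0.2059, 0.005 ])), ('dish_small', array([266., 375.]), 0.69, array([0.4585, 0.1948, 0.    ])), ('weight_little', array([563., 311.]), 0.74, array([0.649 , 0.0055, 0.041 ]))]
total shares [-1.92  6.6  -0.34] turn [0. 0. 0.] t 15.0
```

Request:
play_rows:
  rows:
    - [[-0.24, 0.825, -0.3], [0, 0, 0]]
    - [[-0.24, 0.825, 0], [0, 0, 0]]
    - [[-0.24, 0.825, 0], [0, 0, 0]]
    - [[-0.24, 0.825, 0], [0, 0, 0]]
    - [[-0.24, 0.825, 0], [0, 0, 0]]

```text
clock: 15.42
tcp_pos: [0.6355, 0.0816, 0.1621]
ee_rot: [-3.14, 0.003, 0.427]
wrist_force: [2.0, 0.1, 0.4]
finger_gap: 0.0855
grasp_force: 0.0
```

Request:
play_rows:
  rows:
    - [[-0.24, 0.825, 0], [0, 0, 0]]
    - [[-0.24, 0.825, 0], [0, 0, 0]]
    - [[-0.24, 0.825, 0], [0, 0, 0]]
    - [[0, 0, 0], [0, 0, 0]]
    - [[0, 0, 0], [0, 0, 0]]
  jaw: 0

```text
clock: 15.83
tcp_pos: [0.6467, 0.0049, 0.1621]
ee_rot: [-3.14, 0.003, 0.424]
wrist_force: [-0.1, 1.2, 0.3]
finger_gap: 0.0427
grasp_force: 0.0
```

```bash
python3 - <<'E'
from h import *
s=state();im=snapshot("wrist"); cv2.imwrite("pics/w8.png",im[:,:,::-1]);C=cam("wrist",s); print([(n,np.round(d["at"]),round(d["p"],2),onz(C,d["at"],z).round(4)) for n,z in(("weight_little",.041),("clip_tin",0)) for d in place_of(n,"wrist")])
go(.647,.006,.069)
E
```

```text
[('weight_little', array([318., 240.]), 0.89, array([0.6495, 0.0051, 0.041 ])), ('weight_little', array([522., 318.]), 0.54, array([ 0.6576, -0.1782,  0.041 ])), ('clip_tin', array([315., 233.]), 0.91, array([0.6423, 0.0049, 0.    ]))]
total shares [-0.01  0.04  3.13] turn [-0.02  0.02 -0.  ] t 15.9833
```

View pics/w8.png

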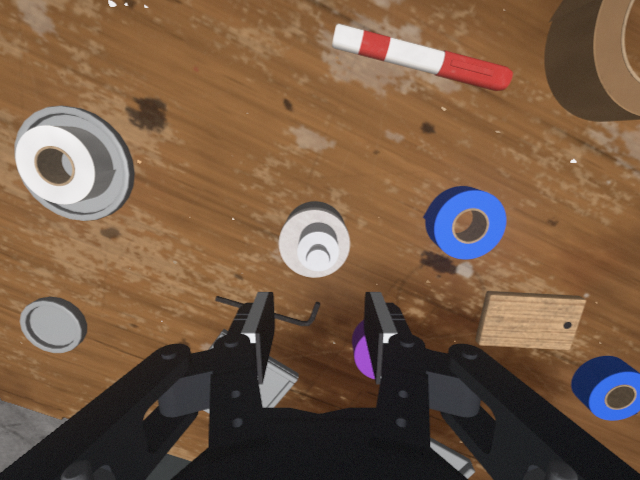

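Little weight, knob at (318,262), stands centred on the tin. The roll sits in its dish at upper left, and the bare block is at (532,320). Grasping the little weight.

Request:
play_rows:
  rows:
    - [[0, 0, 0.6], [0, 0, 0]]
    - [[0, 0, 0.9], [0, 0, 0]]
    - [[0, 0, 0.8], [0, 0, 0]]
    - [[0, 0, 0.5], [0, 0, 0]]
    - [[0, 0, 0.3], [0, 0, 0]]

```text
clock: 16.4
tcp_pos: [0.6459, 0.0078, 0.0683]
ee_rot: [-3.139, 0.003, 0.429]
wrist_force: [-0.6, 0.6, -0.6]
finger_gap: 0.0426
grasp_force: 0.0
```

Request:
play_rows:
  rows:
    - [[0, 0, 0], [0, 0, 0]]
    - [[0, 0, 0], [0, 0, 0]]
    - [[0, 0, 0], [0, 0, 0]]
    - [[0, 0, 0], [0, 0, 0]]
    - [[0, 0, 0], [0, 0, 0]]
  jaw: -1

```text
clock: 16.82
tcp_pos: [0.6479, 0.0063, 0.0719]
ee_rot: [3.141, -0.001, 0.427]
wrist_force: [0.2, -0.4, -1.7]
finger_gap: 0.0259
grasp_force: 58.9
```

Request:
play_rows:
  rows:
    - [[0, 0, 0], [0, 0, 0]]
    - [[0, 0, -0.3], [0, 0, 0]]
    - [[0, 0, -0.6], [0, 0, 0]]
    - [[0, 0, -0.8], [0, 0, 0]]
    - [[0, 0, -0.3], [0, 0, 0]]

```text
clock: 17.23
tcp_pos: [0.6489, 0.0061, 0.1349]
ee_rot: [3.139, -0.005, 0.427]
wrist_force: [1.5, 0.1, -0.8]
finger_gap: 0.0258
grasp_force: 59.1
```

```bash
python3 - <<'E'
from h import *
go(.456,.199,.1)
E
```

```text
total shares [-3.2  -8.52  1.12] turn [ 0.04 -0.06 -0.  ] t 17.2333
```

Request:
play_rows:
  rows:
    - [[-0.32, -0.852, 0], [0, 0, 0]]
    - [[-0.32, -0.852, 0], [0, 0, 0]]
    - [[-0.32, -0.852, 0], [0, 0, 0]]
    - [[-0.32, -0.852, 0], [0, 0, 0]]
    - [[-0.32, -0.852, 0], [0, 0, 0]]

```text
clock: 17.65
tcp_pos: [0.5499, 0.1034, 0.1312]
ee_rot: [3.141, -0.001, 0.426]
wrist_force: [-0.6, 0.8, -1.8]
finger_gap: 0.0259
grasp_force: 59.1
```

Request:
play_rows:
  rows:
    - [[-0.32, -0.852, 0], [0, 0, 0]]
    - [[-0.32, -0.852, 0], [0, 0, 0]]
    - [[-0.32, -0.852, 0], [0, 0, 0]]
    - [[-0.32, -0.852, 0.5], [0, 0, 0]]
    - [[-0.25, -0.7, 0.5], [0, 0, 0]]

```text
clock: 18.07
tcp_pos: [0.4573, 0.1971, 0.1017]
ee_rot: [3.141, -0.003, 0.427]
wrist_force: [1.1, 0.4, -2.1]
finger_gap: 0.026
grasp_force: 59.1
```

```bash
python3 - <<'E'
from h import *
s=state();im=snapshot("wrist"); cv2.imwrite("pics/w9.png",im[:,:,::-1]);C=cam("wrist",s); print([(n,np.round(d["at"]),round(d["p"],2),onz(C,d["at"],z).round(4)) for n,z in(("dish_small",.0),) for d in place_of(n,"wrist")])
go(.456,.199,.037)
E
```

```text
[('dish_small', array([316., 251.]), 0.58, array([0.4578, 0.1971, 0.    ]))]
total shares [ 0.09 -0.02  2.08] turn [-0.02  0.06 -0.  ] t 18.1667
```

View pics/w9.png

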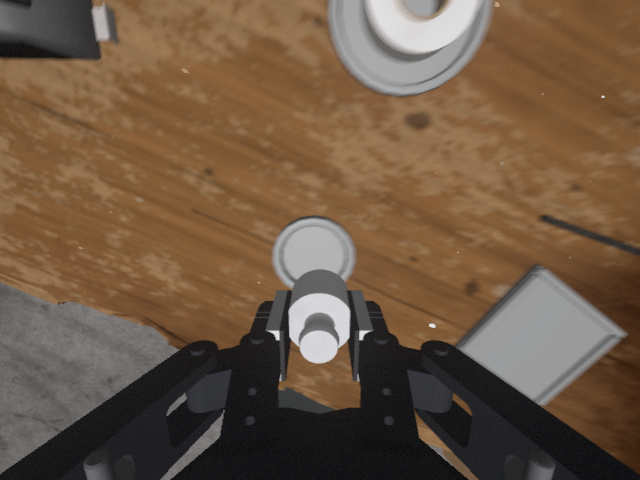

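The small dish, at (314,254), is directly below. Lowering slowly.

Request:
play_rows:
  rows:
    - [[0.06, -0.02, 0.5], [0, 0, 0]]
    - [[0, 0, 0.6], [0, 0, 0]]
    - [[0, 0, 0.4], [0, 0, 0]]
    - [[0, 0, 0.2], [0, 0, 0]]
    - [[0, 0, 0.1], [0, 0, 0]]

```text
clock: 18.58
tcp_pos: [0.4597, 0.1968, 0.0465]
ee_rot: [3.141, 0.0, 0.426]
wrist_force: [0.7, 0.1, -1.2]
finger_gap: 0.0259
grasp_force: 59.3
```

Request:
play_rows:
  rows:
    - [[0, 0, 0.05], [0, 0, 0]]
    - [[0, 0, 0.05], [0, 0, 0]]
    - [[0, 0, 0.05], [0, 0, 0]]
    - [[0, 0, 0], [0, 0, 0]]
    - [[0, 0, 0], [0, 0, 0]]

```text
clock: 19.0
tcp_pos: [0.4596, 0.1972, 0.0427]
ee_rot: [3.141, -0.001, 0.427]
wrist_force: [-0.6, 0.3, -1.4]
finger_gap: 0.0257
grasp_force: 59.3
```

Request:
play_rows:
  rows:
    - [[-0.08, -0.1, 0.05], [0, 0, 0]]
    - [[0, 0, 0.05], [0, 0, 0]]
    - [[0, 0, 0.05], [0, 0, 0]]
    - [[0, 0, 0], [0, 0, 0]]
    - [[0, 0, 0], [0, 0, 0]]

```text
clock: 19.42
tcp_pos: [0.4559, 0.1989, 0.0377]
ee_rot: [3.142, 0.0, 0.427]
wrist_force: [-0.2, -0.6, -0.3]
finger_gap: 0.0259
grasp_force: 59.3
```

Request:
play_rows:
  rows:
    - [[0, 0, 0.03], [0, 0, 0]]
    - [[0, 0, 0.03], [0, 0, 0]]
    - [[0, 0, 0.03], [0, 0, 0]]
    - [[0, 0, 0], [0, 0, 0]]
    - [[0, 0, 0], [0, 0, 0]]

```text
clock: 19.83
tcp_pos: [0.456, 0.1989, 0.0351]
ee_rot: [3.142, 0.0, 0.427]
wrist_force: [0.5, -0.3, -1.6]
finger_gap: 0.026
grasp_force: 59.3
```

Request:
play_rows:
  rows:
    - [[0, 0, 0.03], [0, 0, 0]]
    - [[0, 0, 0.03], [0, 0, 0]]
    - [[0, 0, 0], [0, 0, 0]]
    - [[0, 0, 0], [0, 0, 0]]
    - [[0, 0, 0], [0, 0, 0]]

```text
clock: 20.25
tcp_pos: [0.4561, 0.1989, 0.0337]
ee_rot: [3.141, -0.0, 0.427]
wrist_force: [-1.4, -1.1, 4.8]
finger_gap: 0.0258
grasp_force: 59.9
```

Request:
play_rows:
  rows:
    - [[0, 0, 0], [0, 0, 0]]
    - [[0, 0, 0], [0, 0, 0]]
    - [[0, 0, 0], [0, 0, 0]]
    - [[0, 0, 0], [0, 0, 0]]
    - [[0, 0, 0], [0, 0, 0]]
  jaw: 0.4

```text
clock: 20.67
tcp_pos: [0.456, 0.1989, 0.0333]
ee_rot: [3.142, 0.0, 0.427]
wrist_force: [-0.2, -1.1, 0.8]
finger_gap: 0.0598
grasp_force: 0.0
```

Request:
play_rows:
  rows:
    - [[0, 0, -0.3], [0, 0, 0]]
    - [[0, 0, -0.8], [0, 0, 0]]
    - [[0, 0, -1], [0, 0, 0]]
    - [[0, 0, -1], [0, 0, 0]]
    - [[0, 0, -1], [0, 0, 0]]

```text
clock: 21.08
tcp_pos: [0.4557, 0.1988, 0.1583]
ee_rot: [3.142, 0.0, 0.427]
wrist_force: [-0.2, 0.7, 0.6]
finger_gap: 0.0598
grasp_force: 0.0
```

```bash
python3 - <<'E'
from h import *
s=state();snapshot("wrist");C=cam("wrist",s); print([(n,np.round(d["at"]),round(d["p"],2),onz(C,d["at"],z).round(4)) for n,z in(("weight_little",.005),("dish_small",0),("square_tray",0),("clip_tin",0)) for d in place_of(n,"wrist")])
go(.645,.006,.13)
E
```

```text
[('weight_little', array([322., 230.]), 0.6, array([0.4589, 0.1951, 0.005 ])), ('dish_small', array([320., 228.]), 0.74, array([0.4586, 0.197 , 0.    ])), ('square_tray', array([499., 301.]), 0.61, array([0.4635, 0.0138, 0.    ])), ('square_tray', array([320., 230.]), 0.18, array([0.4572, 0.1964, 0.    ])), ('clip_tin', array([636., 119.]), 0.64, array([0.6449, 0.0046, 0.    ]))]
total shares [3.09 8.46 0.88] turn [0. 0. 0.] t 21.3333
```

Request:
play_rows:
  rows:
    - [[0.31, 0.846, 0], [0, 0, 0]]
    - [[0.31, 0.846, 0], [0, 0, 0]]
    - [[0.31, 0.846, 0], [0, 0, 0]]
    - [[0.31, 0.846, 0], [0, 0, 0]]
    - [[0.31, 0.846, 0], [0, 0, 0]]
  jaw: 1

```text
clock: 21.75
tcp_pos: [0.5507, 0.1016, 0.1547]
ee_rot: [-3.14, 0.003, 0.427]
wrist_force: [0.5, -0.1, -0.4]
finger_gap: 0.0853
grasp_force: 0.0
```

Request:
play_rows:
  rows:
    - [[0.31, 0.846, 0], [0, 0, 0]]
    - [[0.31, 0.846, 0], [0, 0, 0]]
    - [[0.31, 0.846, 0], [0, 0, 0]]
    - [[0.31, 0.846, 0.4], [0, 0, 0]]
    - [[0.3, 0.846, 0.4], [0, 0, 0]]

```text
clock: 22.17
tcp_pos: [0.6458, 0.0052, 0.1308]
ee_rot: [-3.141, 0.001, 0.427]
wrist_force: [0.5, -0.3, 0.7]
finger_gap: 0.0852
grasp_force: 0.0
```

```bash
python3 - <<'E'
from h import *
s=state();im=snapshot("wrist");cv2.imwrite("pics/w10.png",im[:,:,::-1]);C=cam("wrist",s); print(s["tcp_pos"],[(n,np.round(d["at"]),round(d["p"],2),onz(C,d["at"],z).round(4)) for n,z in(("clip_tin",0),) for d in place_of(n,"wrist")])
go(.645,.006,.03)
E
```

```text
[0.64583037 0.00520274 0.13081093] []
total shares [ 0.04 -0.09  3.26] turn [-0.02  0.06 -0.  ] t 22.2667
```

View pics/w10.png

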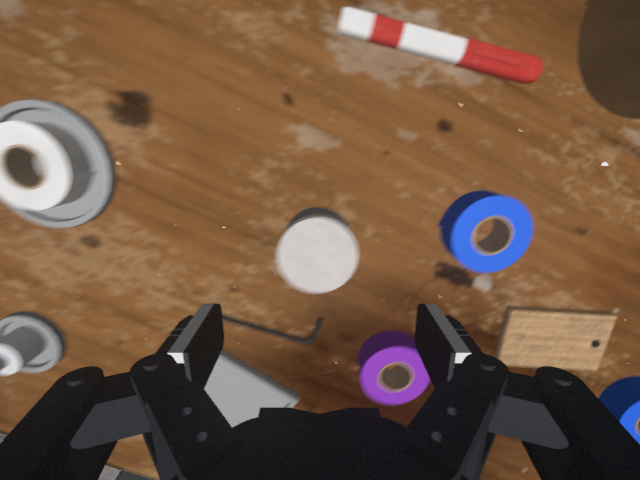

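The tin is centred at (317,255), clear of the hex key. Descending to grasp.

Request:
play_rows:
  rows:
    - [[0.02, -0.04, 0.6], [0, 0, 0]]
    - [[0.02, -0.04, 0.9], [0, 0, 0]]
    - [[0, 0, 0.9], [0, 0, 0]]
    - [[0, 0, 0.6], [0, 0, 0]]
    - [[0, 0, 0.25], [0, 0, 0]]

```text
clock: 22.68
tcp_pos: [0.6425, 0.0098, 0.0306]
ee_rot: [-3.138, 0.007, 0.427]
wrist_force: [1.3, -0.3, 0.4]
finger_gap: 0.0854
grasp_force: 0.0
```

Request:
play_rows:
  rows:
    - [[0, 0, 0], [0, 0, 0]]
    - [[0, 0, 0], [0, 0, 0]]
    - [[0, 0, 0], [0, 0, 0]]
    - [[0, 0, 0], [0, 0, 0]]
    - [[0, 0, 0], [0, 0, 0]]
  jaw: -1

```text
clock: 23.1
tcp_pos: [0.6465, 0.0089, 0.0366]
ee_rot: [3.14, -0.003, 0.427]
wrist_force: [-0.3, -0.3, 3.7]
finger_gap: 0.0531
grasp_force: 63.2
```

Request:
play_rows:
  rows:
    - [[0, 0, 0], [0, 0, 0]]
    - [[0, 0, -0.3], [0, 0, 0]]
    - [[0, 0, -0.6], [0, 0, 0]]
    - [[0, 0, -0.8], [0, 0, 0]]
    - [[0, 0, -0.5], [0, 0, 0]]

```text
clock: 23.52
tcp_pos: [0.6459, 0.0088, 0.1032]
ee_rot: [3.141, -0.001, 0.427]
wrist_force: [0.9, 0.2, -0.5]
finger_gap: 0.0528
grasp_force: 63.2
```

```bash
python3 - <<'E'
from h import *
go(.463,.0145,.1)
E
```

```text
total shares [-5.47 -2.7   0.1 ] turn [ 0.02 -0.02 -0.  ] t 23.5167
```

Request:
play_rows:
  rows:
    - [[-0.78, -0.386, 0], [0, 0, 0]]
    - [[-0.78, -0.386, 0], [0, 0, 0]]
    - [[-0.78, -0.386, 0], [0, 0, 0]]
    - [[-0.78, -0.386, 0], [0, 0, 0]]
    - [[-0.78, -0.386, 0], [0, 0, 0]]

```text
clock: 23.93
tcp_pos: [0.5136, 0.0132, 0.1014]
ee_rot: [3.141, -0.0, 0.427]
wrist_force: [-0.1, -0.8, -1.3]
finger_gap: 0.0528
grasp_force: 63.2
```

Request:
play_rows:
  rows:
    - [[-0.78, -0.386, 0], [0, 0, 0]]
    - [[-0.77, -0.386, 0.2], [0, 0, 0]]
    - [[0, 0, 0.2], [0, 0, 0]]
    - [[0, 0, 0], [0, 0, 0]]
    - [[0, 0, 0], [0, 0, 0]]

```text
clock: 24.35
tcp_pos: [0.4641, 0.0149, 0.0894]
ee_rot: [3.141, -0.001, 0.427]
wrist_force: [0.6, -0.4, -1.3]
finger_gap: 0.0523
grasp_force: 63.2
```

```bash
python3 - <<'E'
from h import *
s=state();im=snapshot("wrist");cv2.imwrite("pics/w11.png",im[:,:,::-1]);C=cam("wrist",s); print(s["tcp_pos"],[(n,np.round(d["at"]),round(d["p"],2),onz(C,d["at"],z).round(4)) for n,z in(("square_tray",0),) for d in place_of(n,"wrist")])
go(.463,.0145,.043)
E
```

```text
[0.46410385 0.01487964 0.0893884 ] [('square_tray', array([318., 258.]), 0.74, array([0.4647, 0.0136, 0.    ]))]
total shares [-0.05 -0.01  1.54] turn [ 0.02 -0.02 -0.  ] t 24.45
```

View pics/w11.png

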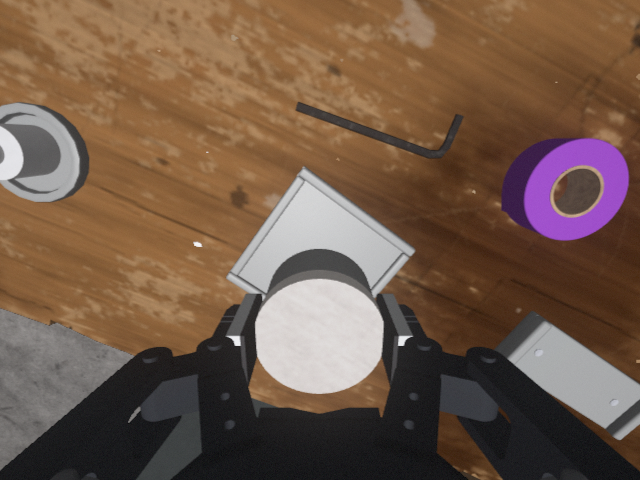

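The tray corners at (304,168), (413,251) and (228,277) place it right under the tin. Lowering.

Request:
play_rows:
  rows:
    - [[0, 0, 0.5], [0, 0, 0]]
    - [[0, 0, 0.5], [0, 0, 0]]
    - [[0, 0, 0.3], [0, 0, 0]]
    - [[0, 0, 0.1], [0, 0, 0]]
    - [[0, 0, 0.05], [0, 0, 0]]

```text
clock: 24.87
tcp_pos: [0.4633, 0.015, 0.0449]
ee_rot: [-3.141, 0.001, 0.427]
wrist_force: [0.7, -0.6, -1.2]
finger_gap: 0.0527
grasp_force: 63.2
```

Request:
play_rows:
  rows:
    - [[0, 0, 0.06], [0, 0, 0]]
    - [[0, 0, 0.06], [0, 0, 0]]
    - [[0, 0, 0.03], [0, 0, 0]]
    - [[0, 0, 0], [0, 0, 0]]
    - [[0, 0, 0], [0, 0, 0]]

```text
clock: 25.28
tcp_pos: [0.4638, 0.015, 0.0424]
ee_rot: [3.14, -0.002, 0.427]
wrist_force: [-3.6, 0.2, 11.5]
finger_gap: 0.0525
grasp_force: 64.2
```

Request:
play_rows:
  rows:
    - [[0, 0, -0.02], [0, 0, 0]]
    - [[0, 0, 0], [0, 0, 0]]
    - [[0, 0, 0], [0, 0, 0]]
    - [[0, 0, 0], [0, 0, 0]]
    - [[0, 0, 0], [0, 0, 0]]
  jaw: 1

```text
clock: 25.7
tcp_pos: [0.4632, 0.015, 0.0414]
ee_rot: [3.141, 0.0, 0.427]
wrist_force: [-0.2, 0.9, -0.6]
finger_gap: 0.0854
grasp_force: 0.0
```

Request:
play_rows:
  rows:
    - [[0, 0, -0.3], [0, 0, 0]]
    - [[0, 0, -0.8], [0, 0, 0]]
    - [[0, 0, -1], [0, 0, 0]]
    - [[0, 0, -1], [0, 0, 0]]
    - [[0, 0, -1], [0, 0, 0]]

```text
clock: 26.12
tcp_pos: [0.4628, 0.0151, 0.1663]
ee_rot: [-3.142, 0.0, 0.427]
wrist_force: [1.0, -0.1, -0.5]
finger_gap: 0.0857
grasp_force: 0.0
```

Request:
play_rows:
  rows:
    - [[0, 0, 0], [0, 0, -1]]
    - [[0, 0, 0], [0, 0, -1]]
    - [[0, 0, 0], [0, 0, -1]]
    - [[0, 0, 0], [0, 0, -1]]
    - [[0, 0, 0], [0, 0, -1]]

```text
clock: 26.53
tcp_pos: [0.463, 0.0151, 0.1652]
ee_rot: [3.141, -0.0, 0.867]
wrist_force: [0.1, -0.3, 0.1]
finger_gap: 0.0857
grasp_force: 0.0
```

Request:
play_rows:
  rows:
    - [[0, 0, 0], [0, 0, -1]]
    - [[0, 0, 0], [0, 0, -1]]
    - [[0, 0, 0], [0, 0, -1]]
    - [[0, 0, 0], [0, 0, -1]]
    - [[0, 0, 0], [0, 0, -1]]

```text
clock: 26.95
tcp_pos: [0.463, 0.0151, 0.165]
ee_rot: [3.141, 0.0, 1.304]
wrist_force: [-0.6, 0.5, 0.1]
finger_gap: 0.0856
grasp_force: 0.0
```

Request:
play_rows:
  rows:
    - [[0, 0, 0], [0, 0, -1]]
    - [[0, 0, 0], [0, 0, -1]]
    - [[0, 0, 0], [0, 0, -1]]
    - [[0, 0, 0], [0, 0, -1]]
    - [[0, 0, 0], [0, 0, -1]]

```text
clock: 27.37
tcp_pos: [0.463, 0.0151, 0.1651]
ee_rot: [3.141, 0.0, 1.74]
wrist_force: [-1.0, -0.4, -0.3]
finger_gap: 0.0853
grasp_force: 0.0
```

```bash
python3 - <<'E'
from h import *
s=state();snapshot("wrist");C=cam("wrist",s); print([(n,np.round(d["at"]),round(d["p"],2),onz(C,d["at"],z).round(4)) for n,z in(("square_tray",0),("clip_tin",.006),("bar_rest",0)) for d in place_of(n,"wrist")])
go(.648,-.2165,.16,107.4)
E
```

```text
[('clip_tin', array([319., 232.]), 0.97, array([0.4644, 0.0114, 0.006 ])), ('clip_tin', array([282., 414.]), 0.64, array([ 0.4599, -0.1936,  0.006 ])), ('bar_rest', array([285., 415.]), 0.94, array([ 0.4635, -0.2009,  0.    ]))]
total shares [-8.61  4.84  0.16] turn [ 0.    0.   -1.62] t 27.5667
```

Request:
play_rows:
  rows:
    - [[-0.86, 0.484, 0], [0, 0, 0]]
    - [[-0.86, 0.484, 0], [0, 0, 0]]
    - [[-0.86, 0.484, 0], [0, 0, 0]]
    - [[-0.86, 0.484, 0], [0, 0, 0]]
    - [[-0.86, 0.484, 0], [0, 0, 0]]

```text
clock: 27.98
tcp_pos: [0.5566, -0.1014, 0.1647]
ee_rot: [3.142, 0.0, 1.733]
wrist_force: [1.4, 1.4, -0.7]
finger_gap: 0.0856
grasp_force: 0.0
```

Request:
play_rows:
  rows:
    - [[-0.86, 0.484, 0], [0, 0, 0]]
    - [[-0.86, 0.484, 0], [0, 0, 0]]
    - [[-0.86, 0.484, 0], [0, 0, 0]]
    - [[-0.86, 0.484, 0], [0, 0, 0]]
    - [[-0.86, 0.484, 0], [0, 0, 0]]

```text
clock: 28.4
tcp_pos: [0.6493, -0.2167, 0.1645]
ee_rot: [-3.141, -0.0, 1.733]
wrist_force: [0.7, 0.6, 0.9]
finger_gap: 0.0852
grasp_force: 0.0
```

Request:
play_rows:
  rows:
    - [[0, 0, 0], [0, 0, -0.82]]
    - [[0, 0, 0.5], [0, 0, -0.8]]
    - [[0, 0, 0.5], [0, 0, 0]]
    - [[0, 0, 0], [0, 0, 0]]
    - [[0, 0, 0], [0, 0, 0]]

```text
clock: 28.82
tcp_pos: [0.6482, -0.2154, 0.1337]
ee_rot: [-3.14, -0.002, 1.875]
wrist_force: [0.7, -0.0, 0.7]
finger_gap: 0.0856
grasp_force: 0.0
```

```bash
python3 - <<'E'
from h import *
s=state();im=snapshot("wrist");cv2.imwrite("pics/w12.png",im[:,:,::-1]);C=cam("wrist",s); np.save("w12.npy",np.r_[s["tcp_pos"],s["ee_rot"]]); print(s["tcp_pos"],[(n,np.round(d["at"]),round(d["p"],2),onz(C,d["at"],z).round(4)) for n,z in(("wood_block",0),) for d in place_of(n,"wrist")])
go(.648,-.2165,.04,107.4)
h=cv2.cvtColor(im,cv2.COLOR_RGB2GRAY)
E
```

```text
[ 0.64820723 -0.21538652  0.13374084] [('wood_block', array([319., 234.]), 0.95, array([ 0.6477, -0.2139,  0.    ]))]
total shares [-0.01 -0.05  3.19] turn [0.02 0.02 0.02] t 28.9167
```

View pics/w12.png

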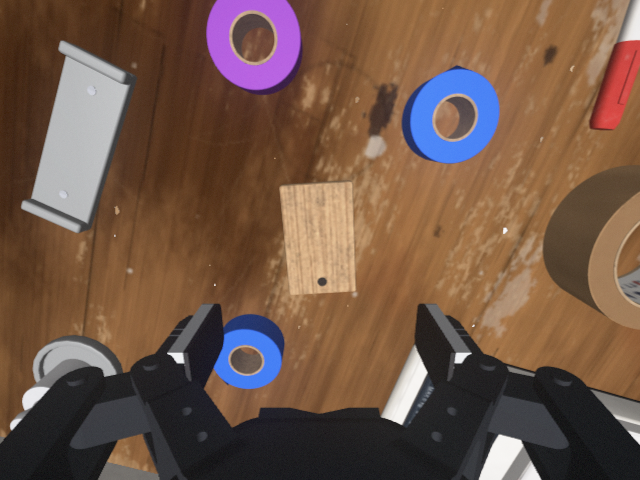

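Block corners are at (280,186), (352,182), (355,292) and (290,295). The decoy at (248,358) is clear of the fingers' path.

```bash
python3 - <<'E'
from h import *
v=np.load("w12.npy"); C=cam("wrist",dict(tcp_pos=v[:3],ee_rot=v[3:]))
def quad(px,z):
    P=np.array([onz(C,p,z)[:2] for p in px]); c=P.mean(0); a=(P[0]-P[3]+P[1]-P[2]); print(c.round(4),"long yaw",round(float(np.degrees(np.arctan2(-a[0],a[1]))),1),np.linalg.norm(P-np.roll(P,1,0),axis=1).round(4))
    return c
c=quad([(280,186),(352,182),(355,292),(290,295)],.01)
quad([(60,43),(133,80),(80,231),(24,206)],.012)
go(*c,.03,107.4)
E
```

```text
[ 0.6492 -0.2167] long yaw 20.7 [0.0893 0.0534 0.0895 0.0534]
[ 0.4608 -0.2003] long yaw -10.1 [0.1197 0.0491 0.1203 0.0425]
total shares [-0.03 -0.01  3.52] turn [0.02 0.02 0.02] t 28.9167
```

Request:
play_rows:
  rows:
    - [[-0.03, 0, 0.6], [0, 0, -0.66]]
    - [[0, 0, 0.9], [0, 0, 0]]
    - [[0, 0, 0.9], [0, 0, 0]]
    - [[0, 0, 0.6], [0, 0, 0]]
    - [[0, 0, 0.3], [0, 0, 0]]
  jaw: 0.6

```text
clock: 29.33
tcp_pos: [0.6482, -0.216, 0.0338]
ee_rot: [-3.14, -0.002, 1.934]
wrist_force: [-0.3, 0.3, -1.2]
finger_gap: 0.0685
grasp_force: 0.0
```

Request:
play_rows:
  rows:
    - [[0, 0, 0.1], [0, 0, 0]]
    - [[0, 0, 0.1], [0, 0, 0]]
    - [[0, 0, 0], [0, 0, 0]]
    - [[0, 0, 0], [0, 0, 0]]
    - [[0, 0, 0], [0, 0, 0]]

```text
clock: 29.75
tcp_pos: [0.6497, -0.2168, 0.031]
ee_rot: [3.14, 0.002, 1.935]
wrist_force: [0.6, 0.5, -0.0]
finger_gap: 0.068
grasp_force: 0.0
```

```bash
python3 - <<'E'
from h import *
im=snapshot("wrist");cv2.imwrite("pics/w13.png",im[:,:,::-1]); go(.649,-.2167,.021,110.7); print(state()["tcp_pos"])
E
```

```text
total shares [ 0.01 -0.02  0.33] turn [0.02 0.02 0.04] t 29.8
[ 0.64965258 -0.21671429  0.03080813]
```

View pics/w13.png

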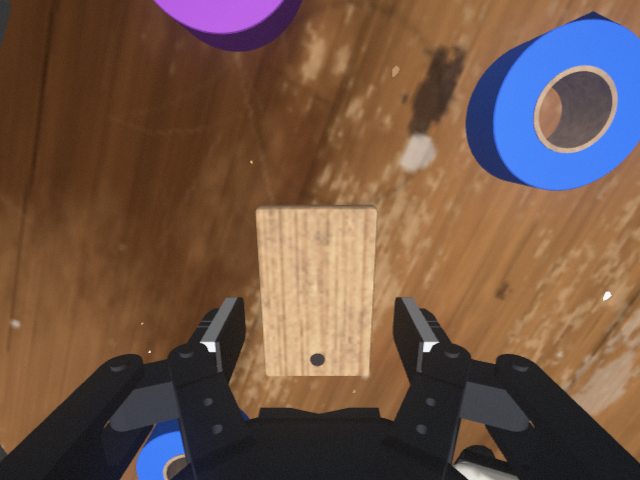

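The block is square between the fingers, spanning columns 257 to 376. Lowering carefully.

Request:
play_rows:
  rows:
    - [[0, 0, 0.08], [0, 0, 0]]
    - [[0, 0, 0.08], [0, 0, 0]]
    - [[0, 0, 0.08], [0, 0, 0]]
    - [[0, 0, 0], [0, 0, 0]]
    - [[0, 0, 0], [0, 0, 0]]

```text
clock: 30.22
tcp_pos: [0.6488, -0.2164, 0.0219]
ee_rot: [-3.141, -0.0, 1.935]
wrist_force: [-0.5, -0.5, -0.2]
finger_gap: 0.0685
grasp_force: 0.0
```

Request:
play_rows:
  rows:
    - [[0, 0, 0.04], [0, 0, 0]]
    - [[0, 0, 0.04], [0, 0, 0]]
    - [[0, 0, 0], [0, 0, 0]]
    - [[0, 0, 0], [0, 0, 0]]
    - [[0, 0, 0], [0, 0, 0]]

```text
clock: 30.63
tcp_pos: [0.649, -0.2165, 0.0199]
ee_rot: [3.142, 0.0, 1.935]
wrist_force: [0.6, -0.8, -0.0]
finger_gap: 0.0682
grasp_force: 0.0
```

Request:
play_rows:
  rows:
    - [[0, 0, 0], [0, 0, 0]]
    - [[0, 0, 0], [0, 0, 0]]
    - [[0, 0, 0], [0, 0, 0]]
    - [[0, 0, 0], [0, 0, 0]]
    - [[0, 0, 0], [0, 0, 0]]
  jaw: -1

```text
clock: 31.05
tcp_pos: [0.6494, -0.2166, 0.0206]
ee_rot: [3.141, 0.001, 1.935]
wrist_force: [-0.3, -0.1, 5.7]
finger_gap: 0.0527
grasp_force: 63.3
```

Request:
play_rows:
  rows:
    - [[0, 0, 0], [0, 0, 0]]
    - [[0, 0, -0.2], [0, 0, 0]]
    - [[0, 0, -0.5], [0, 0, 0]]
    - [[0, 0, -0.8], [0, 0, 0]]
    - [[0, 0, -0.5], [0, 0, 0]]

```text
clock: 31.47
tcp_pos: [0.6491, -0.2165, 0.0812]
ee_rot: [3.141, 0.0, 1.935]
wrist_force: [0.4, 0.4, 0.5]
finger_gap: 0.0527
grasp_force: 62.8
```

```bash
python3 - <<'E'
from h import *
s=state();im=snapshot("wrist");cv2.imwrite("pics/w14.png",im[:,:,::-1]); go(.460,-.1985,.08,81); print(s["tcp_pos"])
E
```

```text
total shares [ 2.85 -5.72  0.12] turn [0.06 0.04 5.98] t 31.5167
[ 0.64909248 -0.21654186  0.08123221]
```

View pics/w14.png

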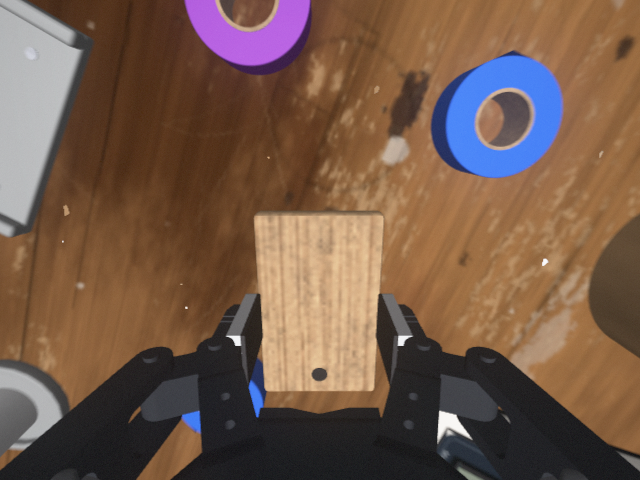

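The block is held flat. Carrying it to the rest and turning.

Request:
play_rows:
  rows:
    - [[0.4, -0.817, 0], [0, 0, 0]]
    - [[0.41, -0.817, 0], [0, 0, 0]]
    - [[0.41, -0.817, 0], [0, 0, 0]]
    - [[0.41, -0.817, 0], [0, 0, 0]]
    - [[0.41, -0.817, 0], [0, 0, 0]]

```text
clock: 31.93
tcp_pos: [0.5109, -0.2023, 0.0792]
ee_rot: [-3.141, -0.001, 1.935]
wrist_force: [-0.0, -0.7, -1.2]
finger_gap: 0.0525
grasp_force: 62.9
```

Request:
play_rows:
  rows:
    - [[0.41, -0.817, 0], [0, 0, 0]]
    - [[0.4, -0.818, 0], [0, 0, 0]]
    - [[0, 0, 0], [0, 0, 1]]
    - [[0, 0, 0], [0, 0, 1]]
    - [[0, 0, 0], [0, 0, 1]]

```text
clock: 32.35
tcp_pos: [0.4574, -0.1975, 0.0796]
ee_rot: [-3.141, -0.0, 1.668]
wrist_force: [0.4, -0.3, -0.6]
finger_gap: 0.0527
grasp_force: 62.9
```

Request:
play_rows:
  rows:
    - [[0, 0, 0], [0, 0, 1]]
    - [[0, 0, 0], [0, 0, 1]]
    - [[0, 0, 0], [0, 0, 0.98]]
    - [[0, 0, 0], [0, 0, 0]]
    - [[0, 0, 0], [0, 0, 0]]

```text
clock: 32.77
tcp_pos: [0.4579, -0.1975, 0.0795]
ee_rot: [-3.141, -0.0, 1.415]
wrist_force: [0.5, 0.7, -0.8]
finger_gap: 0.0524
grasp_force: 62.9
```

```bash
python3 - <<'E'
from h import *
s=state();snapshot("wrist"); print(s["tcp_pos"]);C=cam("wrist",s); print([(np.round(d["at"]),round(d["p"],2),onz(C,d["at"],0).round(4)) for d in place_of("bar_rest","wrist")])
go(.460,-.1985,.04,81)
# bar from the first wrist and top pictures: grey segmentation
v=np.load("w1.npy")
for f,CC,box in(("w1",cam("wrist",dict(tcp_pos=v[:3],ee_rot=v[3:])),(175,255,305,355)),("top0",cam("top"),(350,265,420,315))):
    im=cv2.imread(f"pics/{f}.png"); x0,y0,x1,y1=box; c=im[y0:y1,x0:x1]; h=cv2.cvtColor(c,cv2.COLOR_BGR2HSV)
    m=((h[...,1]<45)&(h[...,2]>95)).astype(np.uint8); m=cv2.morphologyEx(m,cv2.MORPH_OPEN,np.ones((3,3)))
    k=max(cv2.findContours(m,cv2.RETR_EXTERNAL,cv2.CHAIN_APPROX_NONE)[0],key=cv2.contourArea)[:,0]+[x0,y0]
    P=np.array([onz(CC,p,.009)[:2] for p in k],np.float32)*1000
    print(f,cv2.minAreaRect(P))
E
```

```text
[ 0.45790758 -0.19746612  0.07948415]
[]
total shares [-0.02  0.07  1.32] turn [-0.   -0.    0.02] t 32.8667
w1 ((456.98358154296875, -200.06390380859375), (126.09896850585938, 48.836666107177734), 80.59262084960938)
top0 ((460.5455322265625, -196.25601196289062), (126.55665588378906, 45.59661865234375), 80.5528564453125)
```

Request:
play_rows:
  rows:
    - [[-0.01, 0.04, 0.4], [0, 0, 0.05]]
    - [[0, 0, 0.5], [0, 0, 0]]
    - [[0, 0, 0.3], [0, 0, 0]]
    - [[0, 0, 0.2], [0, 0, 0]]
    - [[0, 0, 0.1], [0, 0, 0]]

```text
clock: 33.28
tcp_pos: [0.4589, -0.1979, 0.034]
ee_rot: [-3.14, -0.001, 1.409]
wrist_force: [-0.3, -0.2, -0.4]
finger_gap: 0.0527
grasp_force: 62.9
```

Request:
play_rows:
  rows:
    - [[0, 0, 0.05], [0, 0, 0]]
    - [[0, 0, 0.05], [0, 0, 0]]
    - [[0, 0, 0.05], [0, 0, 0]]
    - [[0, 0, 0], [0, 0, 0]]
    - [[0, 0, 0], [0, 0, 0]]

```text
clock: 33.7
tcp_pos: [0.4595, -0.1982, 0.0307]
ee_rot: [3.141, 0.0, 1.409]
wrist_force: [0.7, -1.0, -0.8]
finger_gap: 0.0524
grasp_force: 62.9
```

Request:
play_rows:
  rows:
    - [[0, 0, 0.04], [0, 0, 0]]
    - [[0, 0, 0.04], [0, 0, 0]]
    - [[0, 0, 0], [0, 0, 0]]
    - [[0, 0, 0], [0, 0, 0]]
    - [[0, 0, 0], [0, 0, 0]]

```text
clock: 34.12
tcp_pos: [0.4596, -0.1983, 0.0286]
ee_rot: [3.141, 0.0, 1.409]
wrist_force: [-0.0, 0.6, 6.1]
finger_gap: 0.0523
grasp_force: 63.5
```

Request:
play_rows:
  rows:
    - [[0, 0, 0.02], [0, 0, 0]]
    - [[0, 0, 0], [0, 0, 0]]
    - [[0, 0, 0], [0, 0, 0]]
    - [[0, 0, 0], [0, 0, 0]]
    - [[0, 0, 0], [0, 0, 0]]

```text
clock: 34.53
tcp_pos: [0.4596, -0.1983, 0.0285]
ee_rot: [3.141, 0.001, 1.409]
wrist_force: [-1.7, 0.7, 11.4]
finger_gap: 0.0529
grasp_force: 64.2
```

Contact. Releasing, rising and checking everything.

Request:
play_rows:
  rows:
    - [[0, 0, -0.02], [0, 0, 0]]
    - [[0, 0, 0], [0, 0, 0]]
    - [[0, 0, 0], [0, 0, 0]]
    - [[0, 0, 0], [0, 0, 0]]
    - [[0, 0, 0], [0, 0, 0]]
  jaw: 0.7

```text
clock: 34.95
tcp_pos: [0.4593, -0.1981, 0.0278]
ee_rot: [-3.141, -0.0, 1.409]
wrist_force: [0.1, 0.3, 0.1]
finger_gap: 0.0727
grasp_force: 0.0
```

Request:
play_rows:
  rows:
    - [[0, 0, -0.2], [0, 0, 0]]
    - [[0, 0, -0.6], [0, 0, 0]]
    - [[0, 0, -1], [0, 0, 0]]
    - [[0, 0, -1], [0, 0, 0]]
    - [[0, 0, -1], [0, 0, 0]]

```text
clock: 35.37
tcp_pos: [0.459, -0.1979, 0.1435]
ee_rot: [-3.141, -0.0, 1.409]
wrist_force: [0.9, 0.5, -0.4]
finger_gap: 0.0725
grasp_force: 0.0
```

Request:
play_rows:
  rows:
    - [[0, 0, -1], [0, 0, 0]]
    - [[0, 0, -1], [0, 0, 0]]
    - [[0, 0, -0.5], [0, 0, 0]]
    - [[0, 0, 0], [0, 0, 0]]
    - [[0, 0, 0], [0, 0, 0]]

```text
clock: 35.78
tcp_pos: [0.4595, -0.1982, 0.2178]
ee_rot: [3.14, 0.001, 1.409]
wrist_force: [0.4, 0.5, 0.1]
finger_gap: 0.0725
grasp_force: 0.0
```

```bash
python3 - <<'E'
from h import *
s=state();im=snapshot("wrist");C=cam("wrist",s);cv2.imwrite("pics/f1.png",im[:,:,::-1])
L=[("weight_big",.005),("weight_little",.005),("label_roll",.005),("clip_tin",.006),("wood_block",.008)]
for c,CC in(("wrist",C),("side",cam("side"))):
    if c!="wrist": snapshot(c)
    for n,z in L: print(c,n,[(round(d["p"],2),onz(CC,d["at"],z)[:2].round(4).tolist()) for d in place_of(n,c)[:4]])
# block outline by wood colour near the middle of the wrist picture
h=cv2.cvtColor(im,cv2.COLOR_RGB2HSV); p=proj(C,[.459,-.198,.018]).astype(int); print("px",p,"hsv",h[p[1],p[0]], h[p[1]-20,p[0]])
g=cv2.Canny(cv2.cvtColor(im,cv2.COLOR_RGB2GRAY),40,100)
m=(cv2.absdiff(im,np.full_like(im,np.median(im[p[1]-15:p[1]+15,p[0]-15:p[0]+15].reshape(-1,3),axis=0).astype(np.uint8))).max(2)<40).astype(np.uint8)
m=cv2.morphologyEx(m,cv2.MORPH_OPEN,np.ones((5,5))); n,lab,st,_=cv2.connectedComponentsWithStats(m); l=lab[p[1],p[0]]
k=np.argwhere(lab==l)[:,::-1]; k=cv2.convexHull(k.astype(np.int32))[:,0]
print(cv2.minAreaRect(np.array([onz(C,q,.018)[:2]*1000 for q in k],np.float32)),st[l])
E
```

```text
wrist weight_big [(0.93, [0.4802, -0.4113])]
wrist weight_little []
wrist label_roll [(0.95, [0.6181, -0.3253]), (0.69, [0.5678, -0.1023]), (0.61, [0.7035, -0.1048])]
wrist clip_tin []
wrist wood_block [(0.93, [0.4605, -0.1973]), (0.4, [0.4793, -0.4062])]
side weight_big [(0.58, [0.4745, -0.3812])]
side weight_little [(0.68, [0.4663, -0.1936]), (0.58, [0.4552, 0.2001]), (0.17, [0.4755, -0.3952])]
side label_roll [(0.94, [0.5656, -0.0876]), (0.83, [0.6335, -0.3194]), (0.79, [0.6982, -0.1019]), (0.61, [0.6119, 0.2089])]
side clip_tin [(0.79, [0.4626, 0.0059])]
side wood_block []
px [316 217] hsv [ 16  88 224] [ 17  86 230]
((460.78759765625, -197.57196044921875), (87.63693237304688, 53.78239059448242), 80.61082458496094) [ 291  172   56   87 4614]
```

```bash
python3 -c "
from rig import job_done; print(job_done())"
```

```text
the job is handed in; nothing more can be done
None
```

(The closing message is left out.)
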